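Lock the clamp bar of a soldering carrier with its slide-in retaining clip

ROBOT

A 6-joint arm with a two-finger parallel gripper is mounted at the origin on the work surface. World frame = base frame: x ahead of the robot, y to its left, z up, the work surface at z = 0. Lengths are in m, angles in rad, forces in N, time in s.
With the tool pointing down it reaches from about 0.275 to 1 m from the base axis. Payload 8.4 kg.
Tool frame: the origin (TCP) lies on the centre line of the jaws, within the pads' length; the fingertips stand r.tip_reach ahead of it and the grasp point (between the pads) lies 3 mm ahead of it (r.tip_reach is the distance from the TCP to the fingertips, in m); z points along the fingers, y is the line along which they close (so a half turn about z gives the same grasp; the last joint's range is limited). The gripper opens to 85 mm and grips with 20 to 120 N. Pads are 22 mm wide; open, the fingers measure 114 mm over their backs; the gripper's body (76 mm by 85 mm) begins 54 mm behind the grasp point. The pads swing forward as they close: fully open they stand 13 mm farther back than shut.
Start: joints at [-1.179, 0.353, 1.633, -0, 1.155, -0.002], TCP at [0.24, -0.577, 0.253] pointing down, gripper open.
Joint ranges: [-2.63, 2.63], [-0.92, 2.1], [0.06, 2.66], [-1.3, 4.44], [0, 2.69], [-3.02, 3.02]. Speed limits (rad/s): [2.22, 2.22, 2.79, 3.14, 3.14, 3.14].

INTERFACE

Orientations are given as a rotation vector (axis times angle).
In Python, from workcell import r gives the robot as it stands.
- The arm moves only by the shell command python3 -m handwheel 'ROWS' [OPENING]. ROWS is JSON, a list of rows, each an object with "slide": the shift along the tool's x, y, z in units of 25 mm (1.0 is 25 mm), a list of three; "spin": the turn about the tool's z in units of 6 degrees (1.0 is 6 degrees). In form: [{"slide": [dx, dy, dz], "spin": spin}, ...]. A call has 1 to 10 rows; each row is the pose to reach, as a shift and turn from the pose commanded when the call began, along the tool's axes at that moment; what a row does not reach only later rows make up. A row lasts 1/12 s, in which the tool goes at most 41.7 mm and 7.16 degrees, less where a joint would pass 70% of its speed; a pose out of reach is approached as far as the arm can. A call with a gripper value outside its range is refused whole. OPENING is the finger opening in mm, from 0 to 85.4, set as the call begins (- or left out, the last holds). The fingers move at their own pace and stop on an object; the grip force is fixed at half the most. Time passes only in rows, so rows that repeat a pose let the fingers close. It gives the time, the measured TCP pose, the force, the opening and the grip force at its end, in the units of the state.
- r.state(): the state, without advancing time (a new reading comes with each control period).
- r.read_camera(name): name is "scene" or "top"; returns a dict with "img" (384x512x3 uint8, red, green, blue), "mtx" (3x3 intrinsics, pixels), "eye" and "rotation" of the camera in the world. Camera axes: x right, y up, looking along -z (the intrinsics and any distortion apply to the point x, -y, -z); pixel columns grow to the right and rows downward; lengths in m; the calibration is good to about 2 mm. A picture is of the moment at which its call begins. There is no depth.
- r.close_job(): hands the job in; it is judged then, once.
The state is a dict: "t": time; "joints": joint angles; "qd": joint speeds; "joint_efforts": joint torques, N m; "tcp_pos": TCP position; "tool_rot": TCP orientation; "contact_force": force on the tool from outside, world axes, zero at the start; "torque": the same for the moment, N m; "grip_width": finger opening in m; "grip_force": force on a finger pad.
Only numpy, scipy, OpenCV 4.12 (cv2) and the standard library are available. Lean on these libraries where they do the work, as an engineer would, in place of code of your own. Each camera call takes 0.05 s, during which the arm holds its last target. There are 200 camera calls.

TASK

Swing the red clamp bar down flat over the circuit board in the black soldering carrier, so that its fork straddles the grooved steel post. Then push the yellow open clip sideways along the aluminium ledge into the post's groove until it snaps fully home, lying flat, and let go of it. Leave the blue clip, which is too large, and all the other things where they stand.

Things in the scene. Friction and masses are not known exactly. Their poses are not given: they have to be found in the camera images.
- groove (a point): Point on the axis of the soldering carrier's upright steel post, 3 mm above its groove's floor, 55 mm above the table: where the middle of the seated clip's slot belongs. Axes: x from the post towards the bar's hinge (the way to push the clip), z up. Post 30 mm thick up to the groove floor at 52 mm, neck 20 mm thick from 52 to 62 mm, head 30 mm thick from 62 to 74 mm above the table.
- carrier: Black soldering carrier, fixed to the table. Origin on the table under the post, axes as point groove. Base plate 160 mm wide, 20 mm thick, from x -85 to 215 mm, a green board on it. Two black hold-down knobs 24 mm thick, tops 80 mm above the table, stand beside the clip's lane at x -62, y +66 and -66 mm; four others, 50 mm high, at x 30 and 200 mm, y about +66 and -66 mm.
- ledge (a point): Middle of the top of the carrier's aluminium ledge on the robot's side of the post, 52 mm above the table, level with the groove's floor. 62 mm long in x (from 78 to 16 mm before the post), 40 mm wide. It carries the clip's tail. Axes as point groove.
- clamp_bar (a joint): Angle of the red clamp bar in rad: 0 is shut (level, over the green board, the fork round the post below the groove), growing as the fork end rises, at most 1.2. The hinge is stiff (about 0.3 N m): the bar stays where it is left, and is pushed shut from above with a few newtons.
- bar_hinge (a point): Point on the clamp bar's hinge axis, 45 mm above the table, 170 mm from the post along the carrier's x; same axes as point groove; the bar turns about its y axis. The bar is 28 mm wide and 10 mm thick (its middle plane passes through the hinge axis), and reaches 183 mm from the hinge, the last 46 mm being two fork tines 54 mm wide over all.
- bar_pad (a point): Middle of the black rubber press pad on the clamp bar's upper face, 110 mm from the hinge axis; 50 mm above the table when shut. x along the bar towards the hinge, z out of the upper face.
- clip_slot (a point): Middle of the slot of the yellow clip, a flat open fork 96 mm long, 52 mm wide, 6 mm thick, lying handle up; half-way up its thickness. x points out of the open mouth, z up. It reaches 16 mm ahead of this point, 80 mm behind; slot end 11 mm behind. Two sprung arms, with noses 16 mm apart 8 mm ahead of this point, spread round the neck when pushed (about 5 N) and snap shut behind it.
- clip_grip (a point): Centre of the yellow clip's upright handle, a block 24 mm (x) by 16 mm (y) by 40 mm high standing on the clip's plate; 60 mm behind the slot's middle, 26 mm above the clip's underside. Same axes as point clip_slot. The clip weighs about 140 g.
- blue_clip: A larger blue clip of the same kind, 115 mm long, 78 mm wide, 46 mm high at its handle; the wrong size, to be left alone. Origin on the underside near the middle of its length.
- heat_sink: Finned aluminium heat sink 70 x 40 x 38 mm that stands beside the yellow clip's handle; to be left alone. Origin under its centre.
- capacitor: Dark blue can capacitor standing upright on one side of the way to the ledge, 35 mm thick, 65 mm high; to be left alone. Origin under its centre.
- flux_bottle: White flux bottle with red cap, 52 mm thick, 140 mm high, standing beside the blue clip; to be left alone. Origin under its centre.
- cleaner_bottle: Amber bottle with white cap, 44 mm thick, 120 mm high, standing on the other side of the way to the ledge; to be left alone. Origin under its centre.
- reel: Grey spool 90 mm across, 56 mm high, flat side down; to be left alone. Origin under its centre.
- parts_tray: Wooden tray of components 110 x 150 x 35 mm; to be left alone. Origin under its centre.

How it is judged:
By the outcome, as a careful person would: the job done as asked, in the order asked, and still so for the second after the job is handed in, with the robot touching nothing.
It also fails if it takes over 48 s, if anything falls off the work surface, if the arm or the gripper's body presses on something with over 40 N, if the wrist force passes 120 N, or if a joint passes its speed limit or range.

## Working session

There is one attempt and no reset: what is moved stays moved. The work goes in short steps, Python scripts to look and compute and a shell command to move; the robot and the scene stay as the last step left them, time stands still between calls to the robot, and variables do not carry over. Pictures are saved under pics/ and viewed, at most 10 in all, crops included, and the job is handed in when it is done.

```bash
mkdir -p pics; ls; cat > h.py <<'E'
from workcell import r
import numpy as np, cv2
from scipy.spatial.transform import Rotation as R
def cam(n,save=None):
    c=r.read_camera(n)
    if save: cv2.imwrite('pics/'+save,cv2.cvtColor(c['img'],cv2.COLOR_RGB2BGR))
    return c
def rot(c):
    M=np.array(c['rotation'],float)
    return M if M.shape==(3,3) else R.from_rotvec(M).as_matrix()
def ray(c,u,v):
    K=np.array(c['mtx'])
    d=np.linalg.inv(K)@[u,v,1.]
    d=rot(c)@np.array([d[0],-d[1],-d[2]])
    return np.array(c['eye']),d
def onz(c,u,v,z):
    e,d=ray(c,u,v); return e+d*(z-e[2])/d[2]
def proj(c,p):
    q=rot(c).T@(np.array(p)-c['eye']); q=np.array(c['mtx'])@[q[0],-q[1],-q[2]]; return q[:2]/q[2]
def tri(c1,p1,c2,p2):
    a,d=ray(c1,*p1); b,f=ray(c2,*p2); s=np.linalg.lstsq(np.c_[d,-f],b-a,rcond=None)[0]
    P=a+d*s[0];Q=b+f*s[1]; return (P+Q)/2,np.linalg.norm(P-Q)
E
python3 - <<'E'
from h import *
a=cam('top','t0.png');b=cam('scene','s0.png')
for c in(a,b): print({k:np.round(v,3).tolist() for k,v in c.items() if k!='img'})
s=r.state();print(s['t'],s['tcp_pos'],s['tool_rot'],r.tip_reach)
E
```

```text
pics
{'mtx': [[353.823, 0.0, 259.881], [0.0, 353.823, 196.434], [0.0, 0.0, 1.0]], 'eye': [0.441, -0.02, 0.982], 'rotation': [0.119, -0.12, -1.549]}
{'mtx': [[363.128, 0.0, 261.597], [0.0, 363.128, 187.241], [0.0, 0.0, 1.0]], 'eye': [0.839, 0.398, 0.834], 'rotation': [0.212, 0.701, 2.515]}
0.1 [ 0.23962355 -0.57678566  0.25260722] [-3.07964230e+00 -6.14296476e-01  4.17165946e-04] 0.022
```

View pics/t0.png

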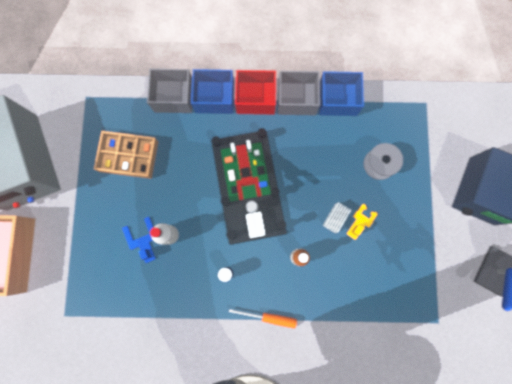

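View pics/s0.png

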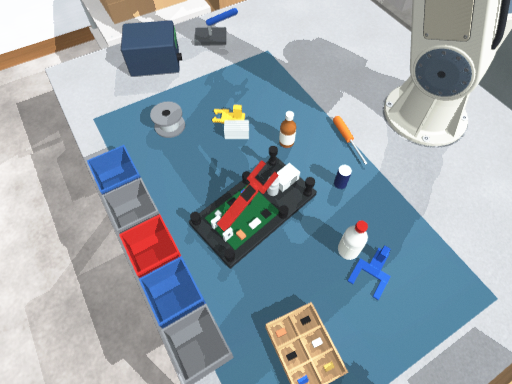

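Top view: the carrier is at (250,190), its post about (251,207), the white-looking ledge at (256,225), the yellow clip at (361,222) and the heat sink at (337,217). Enlarging.

```bash
python3 - <<'E'
import cv2,numpy as np
a=cv2.imread('pics/t0.png');b=cv2.imread('pics/s0.png')
f=lambda i,x,y,w,h,s:cv2.resize(i[y:y+h,x:x+w],(w*s,h*s),interpolation=cv2.INTER_CUBIC)
o=np.zeros((600,800,3),np.uint8)
x=f(a,205,120,90,130,4);o[:520,:360]=x
x=f(a,315,190,70,60,6);o[:360,370:790]=x
x=f(b,205,95,50,50,4);o[370:570,370:570]=x
cv2.imwrite('pics/c0.png',o)
cv2.imwrite('pics/c1.png',f(b,180,140,150,130,5)[:600,:750])
E
```

```text
(no output)
```

View pics/c0.png

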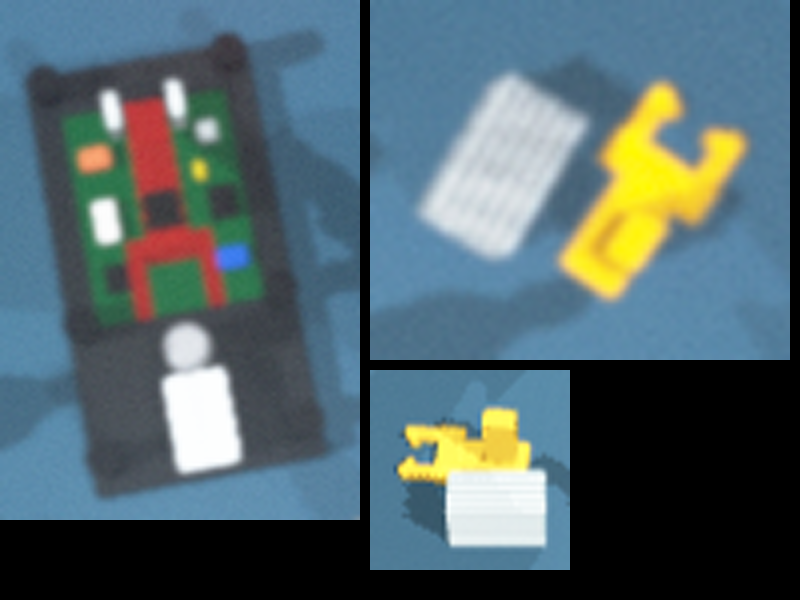

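View pics/c1.png

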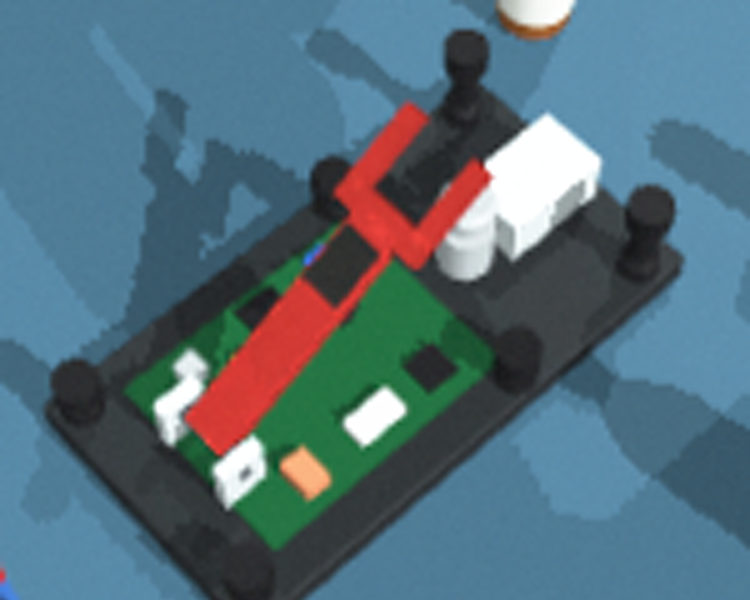

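Crop: the post head is at top (251.2,206.5), the ledge (white block) sits below it, and the raised fork ends at about (241,199)/(260,196). The yellow clip's mouth points up-right, and its handle is at its lower-left end beside the heat sink.

```bash
cat > m.py <<'E'
from h import *
def mask(c,lo,hi,box):
    h=cv2.cvtColor(c['img'],cv2.COLOR_RGB2HSV); m=cv2.inRange(h,lo,hi); k=np.zeros_like(m); x,y,w,q=box; k[y:y+q,x:x+w]=m[y:y+q,x:x+w]; return k
def rect(c,m,z):
    ct=max(cv2.findContours(m,cv2.RETR_EXTERNAL,cv2.CHAIN_APPROX_NONE)[0],key=cv2.contourArea)[:,0]
    P=np.array([onz(c,u,v,z)[:2]*1000 for u,v in ct],np.float32)
    return cv2.minAreaRect(P),cv2.minEnclosingCircle(P),ct
E
python3 - <<'E'
from m import *
a=cam('top');b=cam('scene')
# clip
m=mask(a,(18,140,120),(35,255,255),(340,198,45,50)); q=rect(a,m,.006); print('clip',q[0],m.sum()/255)
for c,n,box in((a,'top',(238,195,40,50)),(b,'scene',(250,160,60,50))):
    h=cv2.cvtColor(c['img'],cv2.COLOR_RGB2HSV)
    m=mask(c,(0,0,225),(180,40,255),box); 
    print(n,'ledge',rect(c,m,.052)[0])
# post
print('head',onz(a,251.2,206.5,.074)*1000)
print('heat',rect(a,mask(a,(0,0,150),(180,45,255),(320,198,32,38)),.038)[0])
print('cleaner cap',onz(a,303.3,257.5,.120)*1000,'cap',onz(a,224.5,275,.065)*1000)
# triangulated handle/knobs
print('knob? scene/top rear', )
for lab,u,v in(('knob-',205+230/4,120+50/4),('knob+',205+45/4,120+85/4)): print(lab,onz(a,u,v,.05)*1000)
# red bar
for c,n,box in((a,'top',(225,140,45,65)),(b,'scene',(210,150,80,90))):
    m=mask(c,(0,150,100),(8,255,255),box)|mask(c,(172,150,100),(180,255,255),box)
    ct=max(cv2.findContours(m,cv2.RETR_EXTERNAL,cv2.CHAIN_APPROX_NONE)[0],key=cv2.contourArea)
    print(n,cv2.approxPolyDP(ct,2.0,True)[:,0].tolist())
E
```

```text
clip ((523.2449340820312, -297.4645080566406), (51.186153411865234, 95.07432556152344), 57.1009407043457) 413.0
top ledge ((509.57623291015625, -7.664279937744141), (62.92356491088867, 40.83252716064453), 11.64895248413086)
scene ledge ((521.37255859375, 1.2616958618164062), (91.48711395263672, 50.548248291015625), 12.824267387390137)
head [553.49183814   2.62824123  74.        ]
heat ((532.5078735351562, -225.77532958984375), (44.38232421875, 75.52820587158203), 58.933006286621094)
cleaner cap [ 426.72676264 -126.31139233  120.        ] cap [378.50235118  66.71087577  65.        ]
knob? scene/top rear
knob- [761.30083912 -23.2715814   50.        ]
knob+ [734.10200828 102.52965664  50.        ]
top [[244, 145], [237, 146], [240, 167], [248, 166]]
scene [[262, 161], [247, 177], [249, 184], [256, 191], [247, 201], [241, 196], [234, 201], [217, 223], [223, 230], [231, 224], [259, 190], [263, 193], [277, 176], [274, 172], [262, 185], [254, 177], [263, 166]]
```

```bash
python3 - <<'E'
from m import *
a=cam('top');b=cam('scene')
p,e=tri(a,(240.8,199.5),b,(276,174));q,f=tri(a,(259.3,195.8),b,(262.5,162.5)); print('tines',p*1e3,e*1e3,q*1e3,f*1e3)
pd=tri(a,(205+162/4,120+208/4),b,(180+340/5,140+263/5)); print('pad',pd)
print('handle top',onz(a,315+(638-370)/6,230,.046)*1e3)
# handle from scene: top face centre px approx
print('handle scene',onz(b,205+(500-370)/4,95+(415-370)/4,.046)*1e3)
h=onz(b,180+468/5,140+190/5,.074)*1e3; print('head scene',h)
# ledge top in scene: corners (545,115),(602,160),(545,205)?,(485,160) crop
for u,v in((545,115),(602,160),(487,160),(543,207)): print('ledge sc',onz(b,180+u/5,140+v/5,.052)*1e3)
g=cv2.cvtColor(a['img'],cv2.COLOR_RGB2GRAY)[196:220,240:264]; print(g)
E
```

```text
tines [563.23488903  25.77912866 135.84250377] 2.2918555001578436 [573.01170508 -18.52737681 134.99407065] 1.6824996046490224
pad (array([0.63662068, 0.01868324, 0.10585124]), np.float64(0.001591236208030096))
handle top [ 499.74720343 -284.18061781   46.        ]
handle scene [ 497.80857264 -282.36881412   46.        ]
head scene [551.2509352   -1.05838455  74.        ]
ledge sc [483.0112552 -31.5258171  52.       ]
ledge sc [473.35196705   7.40967853  52.        ]
ledge sc [524.59268733 -23.19158377  52.        ]
ledge sc [515.57351431  15.75392179  52.        ]
[[ 97  97 101 101 100  96  97  95  94  92  96  95  96  94  91  95  93  90
   86  89  85  83  79  78]
 [ 95  95 102 104  98  95  96  91  89  92  92  92  85  85  82  83  82  81
   81  80  78  75  78  76]
 [ 95  94  94  97  94  88  87  86  85  83  82  80  80  80  75  76  76  79
   78  76  76  75  74  74]
 [ 90  88  85  86  84  84  74  77  78  85  85  89  88  84  76  77  75  74
   75  72  72  74  73  69]
 [ 78  75  78  80  74  74  79  81  96 107 119 127 123 113 100  86  79  73
   75  74  69  70  69  64]
 [ 74  72  76  78  76  7
[... 1195 characters left out ...]
78  78  78  81  90 119 148 184 210 220 224 228 238 246 249 249 250
  251 250 239 183 115  82]
 [ 81  79  80  78  85 122 172 219 240 247 249 249 249 252 253 253 253 253
  254 253 249 215 135  82]
 [ 75  80  77  76  94 151 223 247 252 253 254 253 253 253 254 254 254 254
  254 254 251 225 145  85]
 [ 79  80  81  80  98 162 234 252 253 254 254 254 253 253 253 254 253 254
  254 254 252 226 147  88]
 [ 84  82  80  81  94 155 229 251 253 254 254 254 253 253 253 254 254 254
  254 254 251 230 157  92]
 [ 78  82  84  80  93 141 217 249 253 254 254 254 253 253 253 253 253 254
  254 254 252 235 173 103]
 [ 83  83  81  81  85 124 200 245 253 254 254 254 253 253 253 253 254 254
  254 254 253 245 201 124]]
```

```bash
cat >> h.py <<'E'
def go(x,y,z,head=None):
    s=r.state();M=R.from_rotvec(s['tool_rot']).as_matrix()
    d=M.T@(np.array([x,y,z])-s['tcp_pos'])/.025
    h0=np.degrees(np.arctan2(M[1,0],M[0,0])); sp=0 if head is None else -((head-h0+180)%360-180)/6
    print('slide',d.round(3),'spin',round(sp,2),'head',h0.round(2),'tilt',M[:,2].round(3),'t',s['t'])
E
python3 -c "
from h import *
go(.622,.0155,.25)"
```

```text
slide [ 23.214 -16.02    0.128] spin 0 head 22.56 tilt [-0.  0. -1.] t 0.3
```

```bash
python3 -m handwheel '[{"slide":[23.2,-16,0],"spin":0},{"slide":[23.2,-16,0],"spin":0},{"slide":[23.2,-16,0],"spin":0},{"slide":[23.2,-16,0],"spin":0},{"slide":[23.2,-16,0],"spin":0},{"slide":[23.2,-16,0],"spin":0},{"slide":[23.2,-16,0],"spin":0},{"slide":[23.2,-16,0],"spin":0},{"slide":[23.2,-16,0],"spin":0},{"slide":[23.2,-16,0],"spin":0}]' 0
python3 -c "
from h import *
go(.622,.0155,.25)"
```

```text
t: 1.13
tcp_pos: [0.4666, -0.2252, 0.2535]
tool_rot: [3.081, 0.614, 0.001]
contact_force: [1.4, -0.4, -0.4]
grip_width: 0.0001
grip_force: 0.0
slide [ 9.435 -6.508  0.143] spin 0 head 22.56 tilt [ 0.001 -0.    -1.   ] t 1.1333
```

```bash
python3 -m handwheel '[{"slide":[9.3,-6.4,0],"spin":0},{"slide":[9.3,-6.4,0],"spin":0},{"slide":[9.3,-6.4,0],"spin":0},{"slide":[9.3,-6.4,0],"spin":0},{"slide":[9.3,-6.4,0],"spin":0},{"slide":[9.3,-6.4,0],"spin":0},{"slide":[9.3,-6.4,0],"spin":0},{"slide":[9.3,-6.4,3],"spin":0},{"slide":[9.3,-6.4,3],"spin":0}]'
python3 -c "
from h import *
go(.622,.0155,.150);print(r.tip_reach)"
```

```text
t: 1.88
tcp_pos: [0.6211, 0.012, 0.1782]
tool_rot: [3.079, 0.619, 0.006]
contact_force: [-1.5, -1.3, -1.2]
grip_width: -0.0001
grip_force: 0.0
slide [ 0.084 -0.116  1.13 ] spin 0 head 22.74 tilt [ 0.004  0.    -1.   ] t 1.8833
0.022
```

```bash
python3 -m handwheel '[{"slide":[0,0,0.5],"spin":0},{"slide":[0,0,1],"spin":0},{"slide":[0,0,1.4],"spin":0},{"slide":[0,0,1.7],"spin":0},{"slide":[0,0,2],"spin":0},{"slide":[0,0,2.3],"spin":0},{"slide":[0,0,2.6],"spin":0},{"slide":[0,0,2.9],"spin":0},{"slide":[0,0,3.2],"spin":0},{"slide":[0,0,3.4],"spin":0}]'
```

```text
t: 2.72
tcp_pos: [0.6188, 0.0098, 0.0924]
tool_rot: [-3.081, -0.614, 0.001]
contact_force: [-0.7, 0.8, 1.1]
grip_width: -0.0002
grip_force: 0.7
```

```bash
python3 -m handwheel '[{"slide":[0,0,0.2],"spin":0},{"slide":[0,0,0.4],"spin":0},{"slide":[0,0,0.6],"spin":0},{"slide":[0,0,0.75],"spin":0},{"slide":[0,0,0.8],"spin":0},{"slide":[0,0,0.8],"spin":0}]'; python3 -c "
from h import *
cam('scene','s1.png')
i=cv2.imread('pics/s1.png')[90:250,180:340];cv2.imwrite('pics/s1c.png',cv2.resize(i,None,fx=3.5,fy=3.5))"
```

```text
t: 3.22
tcp_pos: [0.619, 0.0099, 0.0728]
tool_rot: [-3.081, -0.614, 0.001]
contact_force: [-0.2, -0.4, 0.1]
grip_width: -0.0002
grip_force: 0.0
```

View pics/s1c.png

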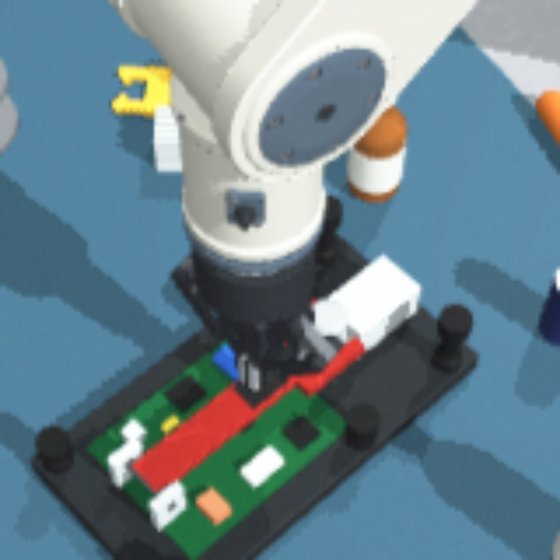

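The bar is nearly flat under the closed fingers, with its near tine at about (345,355) in the crop. I'll press on until the force rises.

```bash
python3 -m handwheel '[{"slide":[0,0,0.05],"spin":0},{"slide":[0,0,0.1],"spin":0},{"slide":[0,0,0.1],"spin":0}]'; python3 -m handwheel '[{"slide":[0,0,0.05],"spin":0},{"slide":[0,0,0.1],"spin":0},{"slide":[0,0,0.1],"spin":0}]'
```

```text
t: 3.52
tcp_pos: [0.6195, 0.0099, 0.072]
tool_rot: [3.081, 0.615, 0.001]
contact_force: [-3.4, 1.1, 9.3]
grip_width: -0.0
grip_force: 5.1
t: 3.77
tcp_pos: [0.6196, 0.0099, 0.0717]
tool_rot: [3.081, 0.615, 0.002]
contact_force: [-11.6, 0.1, 33.2]
grip_width: -0.0001
grip_force: 16.7
```

Bar is on its stop (tip at z = 0.050). Lift and go above the clip.

```bash
python3 -m handwheel '[{"slide":[0,0,-1.6],"spin":0},{"slide":[0,0,-3.2],"spin":0},{"slide":[0,0,-4.8],"spin":0},{"slide":[0,0,-6.4],"spin":0},{"slide":[0,0,-7],"spin":0},{"slide":[0,0,-7],"spin":0}]'; python3 -c "
from h import *
go(.4993,-.283,.15,-32.9)"
```

```text
t: 4.27
tcp_pos: [0.6217, 0.0099, 0.2488]
tool_rot: [3.079, 0.614, 0.014]
contact_force: [0.9, -0.8, -0.1]
grip_width: 0.0002
grip_force: 0.0
slide [-9.049  8.928  3.908] spin 9.24 head 22.56 tilt [ 0.009  0.    -1.   ] t 4.2667
```

```bash
python3 -m handwheel '[{"slide":[-9,8.9,0],"spin":9.2},{"slide":[-9,8.9,0],"spin":9.2},{"slide":[-9,8.9,0],"spin":9.2},{"slide":[-9,8.9,0],"spin":9.2},{"slide":[-9,8.9,0],"spin":9.2},{"slide":[-9,8.9,0],"spin":9.2},{"slide":[-9,8.9,0],"spin":9.2},{"slide":[-9,8.9,0],"spin":9.2},{"slide":[-9,8.9,4],"spin":9.2},{"slide":[-9,8.9,4],"spin":9.2}]' 36; python3 -m handwheel '[{"slide":[0,0,0],"spin":0},{"slide":[0,0,0],"spin":0},{"slide":[0,0,0],"spin":0}]'; python3 -c "
from m import *
go(.4993,-.283,.036,-32.9)
b=cam('scene','s2.png');a=cam('top','t2.png')
i=cv2.imread('pics/s1.png')
m=mask(b,(18,140,120),(35,255,255),(195,90,70,60));print(m.sum()/255)
o=cv2.imread('pics/t2.png')[150:290,190:390];q=cv2.imread('pics/s2.png')[80:180,170:310]
cv2.imwrite('pics/c2.png',np.vstack([cv2.resize(o,(400,280)),cv2.resize(q,(400,286))]))
"
```

```text
t: 5.1
tcp_pos: [0.4972, -0.2845, 0.1605]
tool_rot: [3.012, -0.888, 0.008]
contact_force: [0.8, -0.4, -0.4]
grip_width: 0.036
grip_force: 0.0
t: 5.35
tcp_pos: [0.4973, -0.282, 0.161]
tool_rot: [3.015, -0.882, 0.001]
contact_force: [0.3, -0.5, 0.6]
grip_width: 0.0358
grip_force: 0.0
slide [ 0.086 -0.008  5.001] spin 0.05 head -32.61 tilt [ 0. -0. -1.] t 5.35
307.0
```

View pics/c2.png

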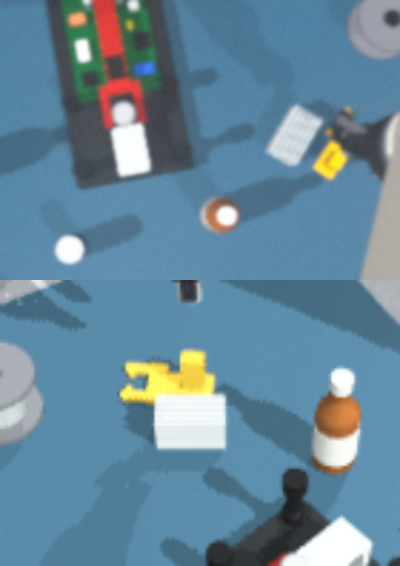

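The bar's fork now straddles the post (top crop 122,105), and the gripper stands over the clip. Descend and grip.

```bash
python3 -m handwheel '[{"slide":[0.05,0,1],"spin":0.05},{"slide":[0.05,0,2],"spin":0.05},{"slide":[0.05,0,3],"spin":0.05},{"slide":[0.05,0,4],"spin":0.05},{"slide":[0.05,0,4.6],"spin":0.05},{"slide":[0.05,0,5],"spin":0.05},{"slide":[0.05,0,5],"spin":0.05},{"slide":[0.05,0,5],"spin":0.05}]'; python3 -m handwheel '[{"slide":[0,0,0],"spin":0},{"slide":[0,0,0],"spin":0},{"slide":[0,0,0],"spin":0},{"slide":[0,0,0],"spin":0},{"slide":[0,0,0],"spin":0},{"slide":[0,0,0],"spin":0}]' 5
```

```text
t: 6.12
tcp_pos: [0.4987, -0.2829, 0.0361]
tool_rot: [3.013, -0.89, 0.002]
contact_force: [-0.2, 0.4, -0.3]
grip_width: 0.0359
grip_force: 0.0
t: 6.62
tcp_pos: [0.499, -0.2832, 0.0367]
tool_rot: [3.012, -0.891, 0.005]
contact_force: [-0.7, 1.7, 7.6]
grip_width: 0.0149
grip_force: 59.5
```

```bash
python3 -m handwheel '[{"slide":[0,0,-0.3],"spin":0},{"slide":[0,0,-1],"spin":0},{"slide":[0,0,-2.4],"spin":0},{"slide":[0,0,-4],"spin":0},{"slide":[0,0,-5.6],"spin":0},{"slide":[0,0,-7],"spin":0},{"slide":[0,0,-7.4],"spin":0},{"slide":[0,0,-7.4],"spin":0}]'; python3 -c "
from h import *
go(.4535,-.0188,.2,11.5)"
```

```text
t: 7.28
tcp_pos: [0.4993, -0.2835, 0.2241]
tool_rot: [3.011, -0.89, 0.011]
contact_force: [-0.1, -0.5, -1.3]
grip_width: 0.0153
grip_force: 58.5
slide [-7.303 -7.891  0.918] spin -7.41 head -32.94 tilt [ 0.006 -0.003 -1.   ] t 7.2833
```

```bash
python3 -m handwheel '[{"slide":[-7.3,-7.9,0],"spin":-7.4},{"slide":[-7.3,-7.9,0],"spin":-7.4},{"slide":[-7.3,-7.9,0],"spin":-7.4},{"slide":[-7.3,-7.9,0],"spin":-7.4},{"slide":[-7.3,-7.9,0],"spin":-7.4},{"slide":[-7.3,-7.9,0],"spin":-7.4},{"slide":[-7.3,-7.9,0],"spin":-7.4},{"slide":[-7.3,-7.9,0],"spin":-7.4},{"slide":[-7.3,-7.9,0],"spin":-7.4},{"slide":[-7.3,-7.9,0],"spin":-7.4}]';  python3 -c "
from h import *
go(.4535,-.0188,.108,11.5)"
```

```text
t: 8.12
tcp_pos: [0.4515, -0.018, 0.219]
tool_rot: [3.126, 0.313, -0.003]
contact_force: [0.1, -0.3, -1.8]
grip_width: 0.0154
grip_force: 59.0
slide [0.079 0.048 4.44 ] spin -0.01 head 11.45 tilt [-0.002 -0.    -1.   ] t 8.1167
```

```bash
python3 -m handwheel '[{"slide":[0,0,1],"spin":0},{"slide":[0,0,2],"spin":0},{"slide":[0,0,3],"spin":0},{"slide":[0,0,4],"spin":0},{"slide":[0,0,4.4],"spin":0},{"slide":[0,0,4.4],"spin":0},{"slide":[0,0,4.4],"spin":0}]';  python3 -c "
from h import *
go(.4535,-.0188,.108,11.5)
cam('scene','s3.png');cam('top','t3.png')
o=cv2.imread('pics/t3.png')[180:270,215:305];q=cv2.imread('pics/s3.png')[130:230,210:330]
cv2.imwrite('pics/c3.png',np.hstack([cv2.resize(o,(360,400),interpolation=2)[:400],cv2.resize(q,(440,400),interpolation=2)]))
"
```

```text
t: 8.7
tcp_pos: [0.4519, -0.0183, 0.1098]
tool_rot: [-3.126, -0.312, 0.002]
contact_force: [1.1, 0.2, -0.9]
grip_width: 0.0151
grip_force: 58.9
slide [0.058 0.031 0.073] spin -0.02 head 11.38 tilt [-0.001 -0.    -1.   ] t 8.7
```

View pics/c3.png

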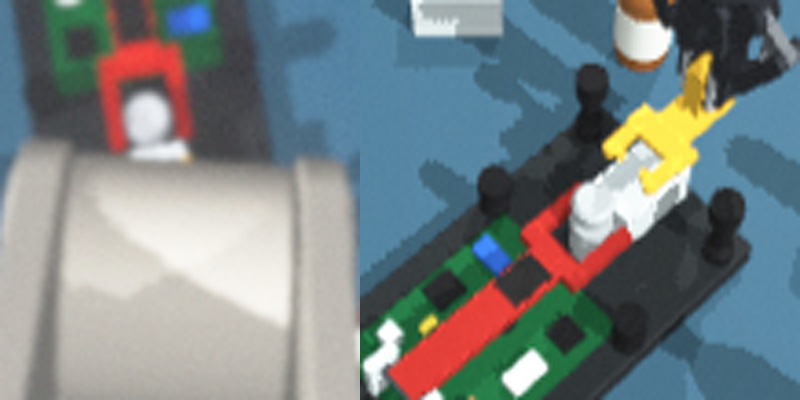

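Scene crop: the clip sits just before the post and above the ledge; tips at about (608,148) and (652,188), post head at (593,200). Compare in the scene camera's own frame.

```bash
python3 - <<'E'
from m import *
b=cam('scene'); s=r.state();print(s['tcp_pos'])
t=s['tcp_pos'];M=R.from_rotvec(s['tool_rot']).as_matrix();ax=M[:2,0];ay=np.array([-ax[1],ax[0]])
m=mask(b,(18,140,100),(35,255,255),(250,130,80,60))
ct=max(cv2.findContours(m,cv2.RETR_EXTERNAL,cv2.CHAIN_APPROX_NONE)[0],key=cv2.contourArea)
print(cv2.approxPolyDP(ct,1.2,True)[:,0].tolist())
loc=lambda p:(np.round([(p[:2]-t[:2])@ax*1e3,(p[:2]-t[:2])@ay*1e3],1))
z=t[2]-.0367+.006
for u,v in ct[:,0]:
    p=loc(onz(b,u,v,z))
    if p[0]>62: print((u,v),p)
# post head in scene: gray mask top face
g=cv2.cvtColor(b['img'],cv2.COLOR_RGB2GRAY);print(g[172:192,264:288])
print('head loc', loc(onz(b,210+(593-360)*120/440,130+195/4,.074)))
for y in(-26,26):
  for x in(76,): print('pred tip',proj(b,[*(t[:2]+(ax*x+ay*y)/1e3),z]))
E
```

```text
[ 0.45304065 -0.01792854  0.11116611]
[[305, 143], [300, 145], [298, 153], [291, 159], [285, 157], [276, 165], [277, 169], [281, 169], [283, 165], [287, 164], [293, 170], [290, 173], [286, 173], [287, 177], [300, 170], [301, 168], [299, 165], [311, 155], [305, 159], [302, 156]]
(np.int32(278), np.int32(163)) [ 63.1 -25.3]
(np.int32(277), np.int32(164)) [ 67.2 -24.8]
(np.int32(276), np.int32(165)) [ 71.2 -24.3]
(np.int32(276), np.int32(166)) [ 73.3 -22.1]
(np.int32(276), np.int32(167)) [ 75.4 -19.9]
(np.int32(276), np.int32(168)) [ 77.5 -17.7]
(np.int32(277), np.int32(169)) [ 77.8 -13.8]
(np.int32(278), np.int32(169)) [ 75.9 -12.1]
(np.int32(279), np.int32(169)) [ 74.1 -10.4]
(np.int32(280), np.int32(169)) [72.2 -8.7]
(np.int32(281), np.int32(169)) [70.4 -7. ]
(np.int32(281), np.int32(168)) [68.2 -9.2]
(np.int32(281), np.int32(167)) [ 66.1 -11.4]
(np.int32(282), np.int32(166)) [ 62.1 -11.9]
(np.int32(290), np.int32(173)) [62.2 16.7]
(np.int32(289), np.int32(173)) [64. 15.]
(np.int32(288), np.int32(173)) [65.9 13.4]
(np.int32(287), np.int32(173)) [67.7 11.7]
(np.int32(286), np.int32(17
[... 1818 characters left out ...]
57  50  46 112 169 183 168 168 179 194 204 214 218 224 221 164 148 138
  149 242 242 241 241 239]
 [ 47  45  41  91 165 217 215 197 198 205 214 223 228 225 195 154 125 104
  111 227 239 240 238 227]
 [ 45  40  38  98 124 168 216 226 227 225 227 228 224 203 127 111 104 103
  101 129 232 231 224 149]
 [ 41  40  38 112 128 135 165 202 210 218 221 217 196 124 104 102 102 103
  101  96 188 179 105  58]
 [ 57  39  41 115 127 135 151 168 171 186 190 191 127 103 103 102 103 101
   95  88 101  61  52  53]
 [ 88  57  42 106 125 133 150 161 143 143 138 118 102 102 101 101  99  96
   89  72  57  54  55  54]]
head loc [101.2  -1.4]
pred tip [274.14896546 165.63822462]
pred tip [288.70444469 178.45957145]
```

```bash
python3 -m handwheel '[{"slide":[0,0,0.3],"spin":0},{"slide":[0,0,0.6],"spin":0},{"slide":[0,0,0.75],"spin":0},{"slide":[0,0,0.75],"spin":0},{"slide":[0,0,0.75],"spin":0},{"slide":[0,0,0.75],"spin":0}]'; python3 -c "
from h import *
for i in range(4):
  r.read_camera('top'); s=r.state(); print(s['tcp_pos'],s['contact_force'])"
```

```text
t: 9.35
tcp_pos: [0.452, -0.0176, 0.0912]
tool_rot: [-3.126, -0.314, 0.0]
contact_force: [0.4, -0.2, -2.3]
grip_width: 0.0146
grip_force: 58.9
[ 0.45206725 -0.0175967   0.09126385] [-0.56614479 -1.10312745 -1.57455194]
[ 0.45209223 -0.01759857  0.0913095 ] [-0.8441913  -0.8998534  -1.57804413]
[ 0.45215607 -0.01760803  0.09136726] [-0.37716749 -0.33124506 -1.91822524]
[ 0.45209951 -0.01762522  0.09135017] [ 0.21017561 -0.02813211 -2.142285  ]
```

```bash
for i in 1 2; do python3 -m handwheel '[{"slide":[0,0,0.05],"spin":0},{"slide":[0,0,0.05],"spin":0},{"slide":[0,0,0.05],"spin":0}]' | grep -E 'tcp|contact'; done;  python3 -m handwheel '[{"slide":[0,0,0.04],"spin":0},{"slide":[0,0,0.04],"spin":0},{"slide":[0,0,0.04],"spin":0}]' | grep -E 'tcp|contact'
```

```text
tcp_pos: [0.4519, -0.0176, 0.0899]
contact_force: [-0.5, -0.3, -0.6]
tcp_pos: [0.4522, -0.0176, 0.0888]
contact_force: [-0.6, -0.1, -0.2]
tcp_pos: [0.4522, -0.0176, 0.0883]
contact_force: [-3.0, 1.3, 11.9]
```

```bash
python3 -m handwheel '[{"slide":[0.1,0,-0.03],"spin":0},{"slide":[0.3,0,-0.03],"spin":0},{"slide":[0.5,0,-0.03],"spin":0},{"slide":[0.7,0,-0.03],"spin":0},{"slide":[0.9,0,-0.03],"spin":0},{"slide":[1,0,-0.03],"spin":0},{"slide":[1,0,-0.03],"spin":0}]' | grep -E 'tcp|contact'; python3 -c "
from h import *
cam('scene','s4.png')
q=cv2.imread('pics/s4.png')[130:230,210:330]
cv2.imwrite('pics/c4.png',cv2.resize(q,(720,600),interpolation=2))"
```

```text
tcp_pos: [0.4778, -0.0125, 0.0886]
contact_force: [1.6, 1.3, 2.3]
```

View pics/c4.png

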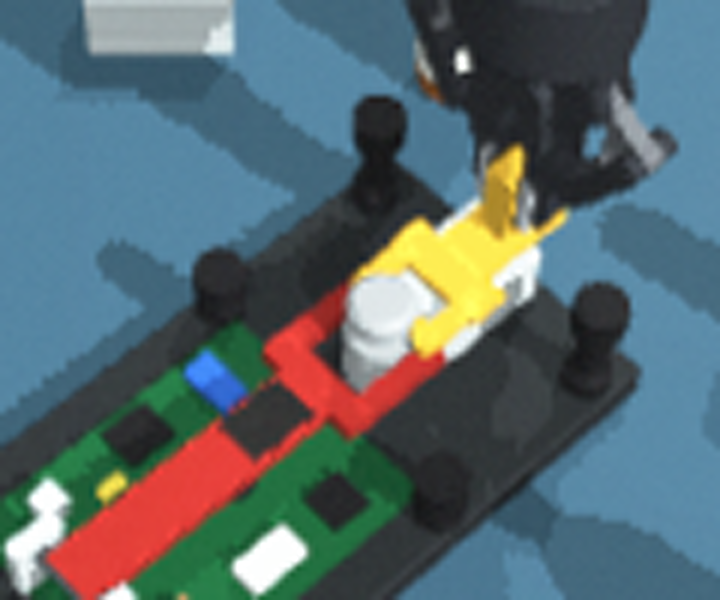

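The clip lies flat on the ledge with its mouth symmetric about the post head (385,310). Push on gently.

```bash
python3 -m handwheel '[{"slide":[0.1,0,0],"spin":0},{"slide":[0.2,0,0],"spin":0},{"slide":[0.25,0,0],"spin":0}]' | grep -E 'tcp|contact';python3 -m handwheel '[{"slide":[0.1,0,0],"spin":0},{"slide":[0.2,0,0],"spin":0},{"slide":[0.2,0,0],"spin":0}]' | grep -E 'tcp|contact';python3 -m handwheel '[{"slide":[0.1,0,0],"spin":0},{"slide":[0.15,0,0],"spin":0},{"slide":[0.15,0,0],"spin":0}]' | grep -E 'tcp|contact'
```

```text
tcp_pos: [0.4817, -0.0117, 0.0886]
contact_force: [-7.8, -4.2, 14.6]
tcp_pos: [0.4871, -0.0106, 0.0886]
contact_force: [-3.0, -1.9, 8.7]
tcp_pos: [0.4913, -0.0098, 0.0886]
contact_force: [-0.2, 0.5, 5.3]
```

```bash
for i in 1; do python3 -m handwheel '[{"slide":[0.06,0,0],"spin":0},{"slide":[0.1,0,0],"spin":0},{"slide":[0.1,0,0],"spin":0}]' | grep -E 'tcp|contact'; python3 -m handwheel '[{"slide":[0.06,0,0],"spin":0},{"slide":[0.06,0,0],"spin":0},{"slide":[0.06,0,0],"spin":0}]' | grep -E 'tcp|contact';python3 -m handwheel '[{"slide":[0.04,0,0],"spin":0},{"slide":[0.04,0,0],"spin":0},{"slide":[0.04,0,0],"spin":0}]' | grep -E 'tcp|contact'; done
```

```text
tcp_pos: [0.494, -0.0093, 0.0887]
contact_force: [0.8, -1.4, 5.5]
tcp_pos: [0.4954, -0.009, 0.0886]
contact_force: [0.0, -0.6, 6.5]
tcp_pos: [0.4959, -0.0088, 0.0886]
contact_force: [-2.1, -2.9, 7.7]
```

```bash
python3 -m handwheel '[{"slide":[0.04,0,0],"spin":0},{"slide":[0.04,0,0],"spin":0},{"slide":[0.04,0,0],"spin":0}]' | grep -E 'tcp|contact'; python3 -m handwheel '[{"slide":[0.04,0,0],"spin":0},{"slide":[0.04,0,0],"spin":0},{"slide":[0.04,0,0],"spin":0}]' | grep -E 'tcp|contact'
```

```text
tcp_pos: [0.4966, -0.0086, 0.0886]
contact_force: [-3.0, -1.0, 8.6]
tcp_pos: [0.4967, -0.0085, 0.0886]
contact_force: [-5.5, -1.6, 13.2]
```

The travel stalls at the slot's end: the clip is home. Release, lift and check.

```bash
python3 -m handwheel '[{"slide":[-0.06,0,-0.02],"spin":0},{"slide":[-0.06,0,-0.02],"spin":0},{"slide":[-0.06,0,-0.02],"spin":0},{"slide":[-0.06,0,-0.02],"spin":0},{"slide":[-0.06,0,-0.02],"spin":0}]' 36; python3 -m handwheel '[{"slide":[-0.06,0,-0.4],"spin":0},{"slide":[-0.06,0,-1],"spin":0},{"slide":[-0.06,0,-2],"spin":0},{"slide":[-0.06,0,-3.5],"spin":0},{"slide":[-0.06,0,-5],"spin":0},{"slide":[-0.06,0,-6.5],"spin":0},{"slide":[-0.06,0,-7],"spin":0}]' | grep -E 'tcp|contact'; python3 -m handwheel '[{"slide":[0,8,0],"spin":0},{"slide":[0,8,0],"spin":0},{"slide":[0,8,0],"spin":0},{"slide":[0,8,0],"spin":0},{"slide":[0,8,0],"spin":0},{"slide":[0,8,0],"spin":0},{"slide":[0,8,0],"spin":0}]' | grep -E '^t:|tcp|contact'; python3 - <<'E'
from m import *
a=cam('top','t5.png');b=cam('scene','s5.png')
m=mask(a,(18,140,120),(35,255,255),(238,195,45,60)); print('clip',rect(a,m,.058)[0])
o=cv2.imread('pics/t5.png')[180:270,215:305];q=cv2.imread('pics/s5.png')[130:230,210:330]
cv2.imwrite('pics/c5.png',np.hstack([cv2.resize(o,(360,400),interpolation=2)[:400],cv2.resize(q,(440,400),interpolation=2)]))
E
```

```text
t: 13.35
tcp_pos: [0.4966, -0.0086, 0.0888]
tool_rot: [-3.126, -0.314, 0.0]
contact_force: [-0.5, 0.4, 0.7]
grip_width: 0.0359
grip_force: 0.0
tcp_pos: [0.497, -0.0089, 0.2701]
contact_force: [1.2, 0.7, 0.9]
t: 14.52
tcp_pos: [0.5346, -0.2065, 0.2643]
contact_force: [0.2, -0.0, -0.4]
clip ((523.2684326171875, -3.9729461669921875), (96.42537689208984, 57.440032958984375), 9.261679649353027)
```

View pics/c5.png

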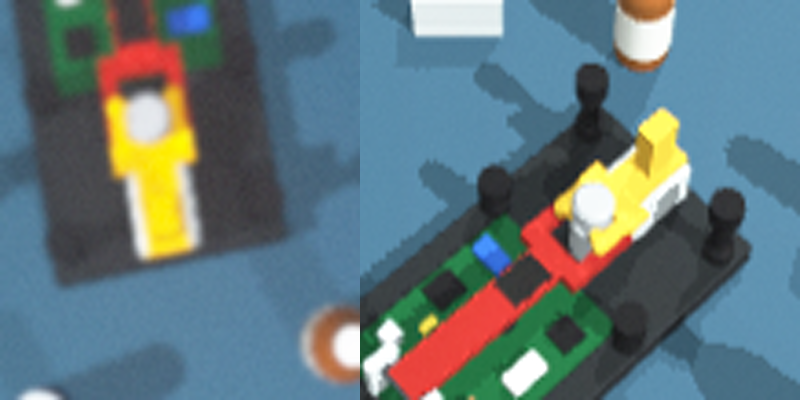

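The clip is round the post under its head, flat on the ledge. Its slot is at (554.7, 2.3) mm against the post at (554.1, 2.5), and the bar is shut beneath it.

```bash
python3 -c "
from h import *
print(r.close_job())"
```

```text
the job is handed in; nothing more can be done
None
```

The clamp bar is shut with its fork round the post, the yellow clip is fully home in the groove, lying flat and released, and the job was handed in at about 15 s of the 48 s allowed; no verdict came back.

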